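Undo the draw latch of the long tool box

TASK

The tools for the next job are in the longer of the two red steel tool boxes. Undo its draw latch: lift the lever up and over, well past centre, so that it stays thrown open and its hook drops free of the catch, and let go. Leave the shorter box latched.

Things in the scene. Friction and masses are not known exactly. Their poses are not given: they have to be found in the camera images.
- long_grip (a point): Centre of the steel barrel grip at the lever's free end, on the LONGER tool box (300 x 180 x 130 mm high, fixed; the other is 170 mm long). The barrel, 15 mm thick, 30 mm wide, lies parallel to the pivot (this point's y). Shut, it is 62 mm from the pivot on the robot's side, 30 mm above the flat lid, with 75 mm free to either side; a 38 mm tall socket stands near one end of the lid.
- long_pivot (a point): Centre of the lever's pivot on the longer box: fixed, 16 mm above the lid (146 mm above the bench). x points level across the box from the robot's side to the far side, where hook and catch are; y along the box and the pivot; z up. The lever, steel, 26 mm wide, lies along -x when shut and swings up and over towards +x.
- long_latch (a joint): Angle of the longer box's lever, rad: 0 shut, growing as it is lifted, 2.3 at the open stop. A spring pulls it shut below the dead centre at 1.15 and throws it to the open stop beyond; lifting at the grip takes at most 5 N. Past 1.7 the hook is off its catch.
- short_latch (a joint): The same for the shorter box's lever (same kind of latch): 0 shut, 2.3 open. To be left shut.

How it is judged:
By the outcome, as a careful person would: the job done as asked, in the order asked, and still so for the second after the job is handed in, with the robot touching nothing.
It also fails if it takes over 32 s, if anything falls off the work surface, if the arm or the gripper's body presses on something with over 40 N, if the wrist force passes 120 N, or if a joint passes its speed limit or range.

ROBOT

A 7-joint arm with a two-finger parallel gripper is mounted at the origin on the work surface. World frame = base frame: x ahead of the robot, y to its left, z up, the work surface at z = 0. Lengths are in m, angles in rad, forces in N, time in s.
With the tool pointing down it reaches from about 0.35 to 0.9 m from the base axis. Payload 7.2 kg.
Tool frame: the origin (TCP) lies on the centre line of the jaws, within the pads' length; the fingertips stand 19 mm ahead of it and the grasp point (between the pads) is the TCP; x points along the fingers, y is the direction in which the jaws open and shut, and the axes are right-handed (so a half turn about x gives the same grasp; the last joint's range is limited). The gripper opens to 88 mm and grips with 3 to 60 N. Pads are 20 mm wide; open, the fingers measure 115 mm over their backs; the gripper's body (75 mm by 178 mm) begins 61 mm behind the grasp point.
Start: joints at [-1.185, 0.411, -0.013, 1.596, 0.006, 1.134, -0.082], TCP at [0.274, 0.562, 0.242] pointing down, gripper open.
Joint ranges: [-2.95, 2.95], [-0.29, 1.99], [-1.47, 1.44], [0.14, 2.54], [-1.03, 4.17], [0.13, 1.85], [-2.86, 2.86]. Speed limits (rad/s): [2.39, 2.39, 3.01, 3.01, 3.14, 3.14, 3.14].

INTERFACE

Orientations are given as a unit quaternion [x, y, z, w].
In Python, from bench import manip gives the robot as it stands.
- The arm moves only by the tool servo_tool, never from a script. Its argument "plan" is one flat list of numbers, 7 for each row, row after row: the shift along the tool's x, y, z in cm, then the turn, a rotation vector about the tool's x, y, z in degrees, then the opening, from 0 (shut) to 1 (fully open). A call has 1 to 12 rows; each row shifts and turns the commanded pose from where the row before left it, along the tool's axes as they then stand; what a row does not reach is not made up. A row lasts 1/10 s, in which the tool goes at most 50 mm and 8.59 degrees, less where a joint would pass 70% of its speed; a pose out of reach is approached as far as the arm can. A call is refused whole if a number of a shift passes 5 or a number of a turn 8.59, either way. A call with a gripper value outside its range is refused whole. The fingers move at their own pace and stop on an object; "grip_force" is the grip in N (left out, the last holds). Time passes only in rows, so rows that do not move let the fingers close. It gives the time, the measured TCP pose, the force and the opening at its end, in the units of the state.
- manip.get_obs(): the state, without advancing time (a new reading comes with each control period).
- manip.get_image(name): name is "scene" or "top" or "wrist"; returns the picture (384x512x3 uint8, blue, green, red); there is no depth.
- manip.camera_params(name): a dict with "fov_y" (degrees; the focal length in pixels is half the picture's height over the tangent of half this angle, whatever the lens; pixels are square), "cx", "cy" (the principal point, pixels), "extrinsics" (4x4, takes a point from world to camera coordinates). Camera axes: x right, y up, looking along -z (the intrinsics and any distortion apply to the point x, -y, -z); pixel columns grow to the right and rows downward; lengths in m; the calibration is good to about 2 mm. A picture is of the moment at which its call begins: read the wrist's pose just before it. camera_params takes no time and is no camera call; for the wrist camera it gives the pose at the moment of the call.
- manip.job_done(): hands the job in, once; it reports no verdict.
Trained networks look in the newest picture that a camera, given by its name, has taken for a name from the list of things; names that differ only in an ending like _2 or _b are one class to them, and where a whole thing is asked for, a point or a joint stands for the part that bears it (a point fixed in the world has none). Each returns a list of dicts, best first, with "confidence" (0 to 1); they miss things now and then, are a little off and sometimes report something else, mostly with a low value. They report only what shows in the picture. A call takes as long as a camera call.
- manip.spot_in(camera, query): "centre" ([row, column] in pixels, amid what is visible of it).
The state is a dict: "t": time; "joints": joint angles; "joint_velocities": joint speeds; "joint_torque": joint torques, N m; "tool_pos": TCP position; "eef_rot": TCP orientation; "ft_force": force on the tool from outside, world axes, zero at the start; "torque": the same for the moment, N m; "grip_width": finger opening in m.
Only numpy, scipy, OpenCV 4.12 (cv2) and the standard library are available. Lean on these libraries where they do the work, as an engineer would, in place of code of your own. Each camera call takes 0.05 s, during which the arm holds its last target.

## Working session

There is one attempt and no reset: what is moved stays moved. The work goes in short steps, Python scripts to look and compute and a tool call to move; the robot and the scene stay as the last step left them, time stands still between calls to the robot, and variables do not carry over. Pictures are saved under pics/ and viewed, and the job is handed in when it is done.

Besides the shell and the picture viewer there is one more tool, called after ">>>" by a JSON object that holds its "method" and its "body". servo_tool: Moves the arm, as the interface text tells. Its arguments: {"type":"object","properties":{"plan":{"type":"array","items":{"type":"number"}},"grip_force":{"type":"number"}},"required":["plan"]}

```bash
mkdir -p pics; python3 - <<'E'
from bench import manip
import cv2
o=manip.get_obs();print(o['t'],o['tool_pos'],o['eef_rot'],o['grip_width'])
for c in ['scene','top']:
    im=manip.get_image(c);cv2.imwrite(f'pics/{c}0.png',im)
    p=manip.camera_params(c);print(c,p)
    for q in ['long_grip','long_pivot','long_latch','short_latch']:
        print(q,manip.spot_in(c,q)[:3])
E
```

```text
0.0 [0.27380717 0.56130941 0.24082394] [ 0.15850627  0.68907268 -0.15960847  0.68889748] 0.08785444092329843
scene {'fov_y': 47.121698562307984, 'cx': 250.0855551997681, 'cy': 190.2612290615122, 'extrinsics': array([[ 0.35889913,  0.93306072, -0.02427148, -0.16966308],
       [-0.49747961,  0.21322723,  0.84086158,  0.10165727],
       [ 0.78975025, -0.28970992,  0.54070575, -1.54619515],
       [ 0.        ,  0.        ,  0.        ,  1.        ]])}
long_grip [{'centre': [192.5, 321.8], 'confidence': 0.58}]
long_pivot [{'centre': [225.3, 328.5], 'confidence': 0.97}]
long_latch [{'centre': [194.4, 321.2], 'confidence': 0.55}]
short_latch [{'centre': [228.4, 198.0], 'confidence': 0.66}]
top {'fov_y': 43.21967747496384, 'cx': 258.04447786088014, 'cy': 198.42089694278505, 'extrinsics': array([[-0.01123844, -0.99985201, -0.01302484, -0.00599578],
       [ 0.9967412 , -0.01224212,  0.07973144, -0.55261133],
       [-0.07987909, -0.01208634,  0.99673128, -1.23400552],
       [ 0.        ,  0.        ,  0.        ,  1.        ]])}
long_grip [{'centre': [212.7, 178.8], 'confidence': 0.84}]
long_pivot [{'centre': [190.1, 180.6], 'confidence': 0.76}]
long_latch [{'centre': [209.8, 180.1], 'confidence': 0.64}]
short_latch [{'centre': [192.2, 314.3], 'confidence': 0.68}]
```

View pics/scene0.png

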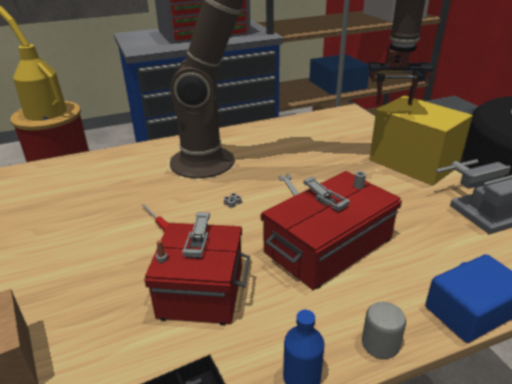

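View pics/top0.png

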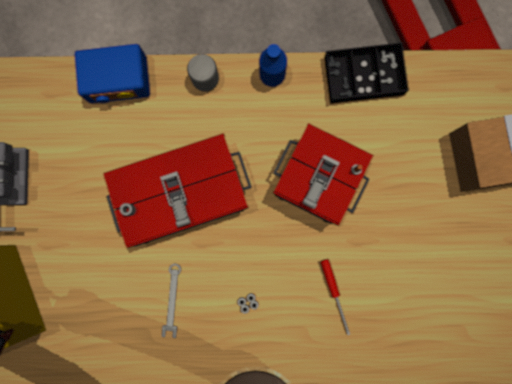

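The longer box is left of centre in the top view, around (178,190). Its lever runs from the pivot near (174,185) to the grip near (181,218), and the socket stands at the left end at (126,209). The scene view agrees: grip near (318,190), socket near (360,180). Next I'll turn these into positions.

```bash
cat > h.py <<'E'
import numpy as np, cv2
def ray(p,rc):
    E=np.array(p['extrinsics']);f=192/np.tan(np.radians(p['fov_y']/2))
    d=np.array([(rc[1]-p['cx'])/f,-(rc[0]-p['cy'])/f,-1.]);R=E[:3,:3]
    return -R.T@E[:3,3],R.T@d
def onz(p,rc,z):
    c,d=ray(p,rc);return c+d*(z-c[2])/d[2]
def proj(p,X):
    E=np.array(p['extrinsics']);f=192/np.tan(np.radians(p['fov_y']/2))
    q=E[:3,:3]@np.asarray(X)+E[:3,3];return [p['cy']+f*q[1]/q[2], p['cx']-f*q[0]/q[2]]
E
python3 - <<'E'
from bench import manip
from h import *
import numpy as np,cv2
t=manip.camera_params('top');s=manip.camera_params('scene')
print('grip top',onz(t,[212.7,178.8],.16),'scene',onz(s,[192.5,321.8],.16))
print('piv top',onz(t,[190.1,180.6],.146),'scene',onz(s,[225.3,328.5],.146))
im=cv2.imread('pics/top0.png');cv2.imwrite('pics/topz.png',cv2.resize(im[125:255,95:255],None,fx=4.5,fy=4.5,interpolation=cv2.INTER_CUBIC))
im=cv2.imread('pics/scene0.png');cv2.imwrite('pics/scz.png',cv2.resize(im[160:290,255:410],None,fx=4.5,fy=4.5,interpolation=cv2.INTER_CUBIC))
E
```

```text
grip top [0.51066846 0.16888803 0.16      ] scene [0.5540186 0.1593871 0.16     ]
piv top [0.56435184 0.16722886 0.146     ] scene [0.65923403 0.1193455  0.146     ]
```

View pics/topz.png

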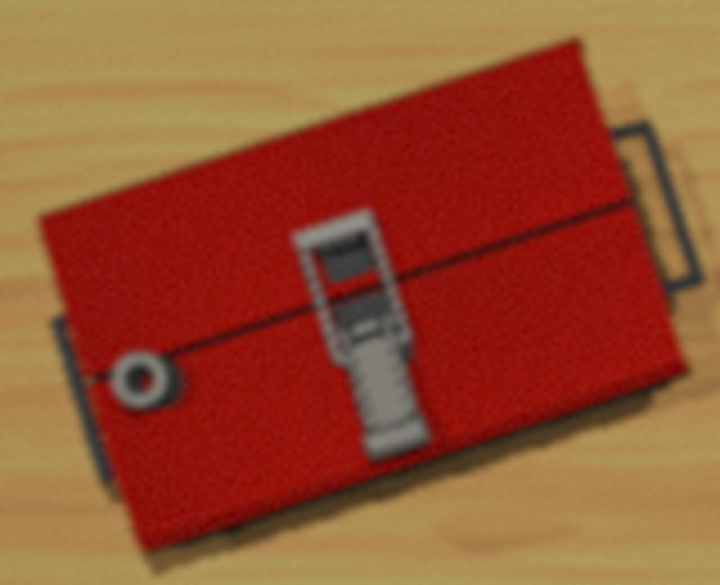

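View pics/scz.png

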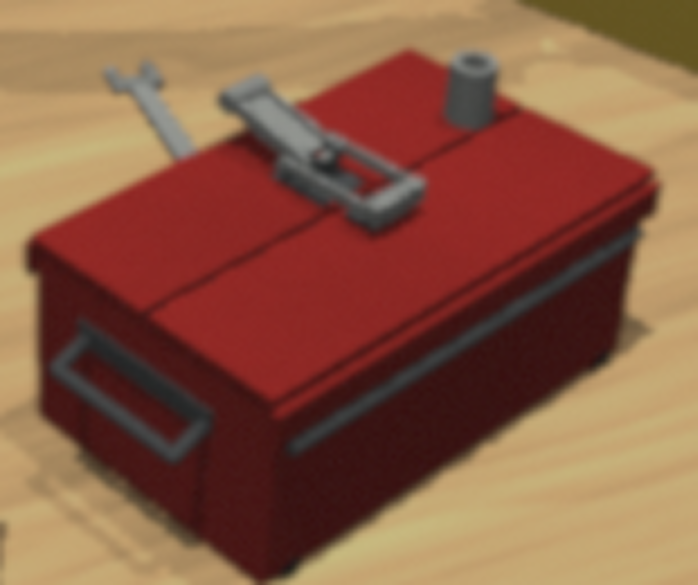

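```bash
python3 - <<'E'
from bench import manip
from h import *
t=manip.camera_params('top');s=manip.camera_params('scene')
zt=lambda x,y:[125+(y+.5)/4.5-.5,95+(x+.5)/4.5-.5]
zs=lambda x,y:[160+(y+.5)/4.5-.5,255+(x+.5)/4.5-.5]
C=[onz(t,zt(*q),.13) for q in [(42,215),(580,40),(688,372),(145,545)]]
for c in C: print(c)
print('len',[np.linalg.norm(C[i]-C[(i+1)%4]) for i in range(4)])
for a,b in((0,1),(3,2),(3,0),(2,1)):
    d=C[b]-C[a];print(np.degrees(np.arctan2(d[1],d[0])))
print('grip',onz(t,zt(397,442),.165),onz(s,zs(247,97),.163))
print('piv',onz(t,zt(372,338),.15),onz(s,zs(325,152),.15))
m=sum(C)/4;print('mid',m)
E
```

```text
[0.61073068 0.35350312 0.13      ]
[0.70089061 0.06720572 0.13      ]
[0.52314273 0.01137227 0.13      ]
[0.43577147 0.29683172 0.13      ]
len [np.float64(0.3001583202073999), np.float64(0.18631071838332106), np.float64(0.29853112995605324), np.float64(0.1839085987931464)]
-72.51989684453933
-72.98209647742259
17.947765599730584
17.438337005244474
grip [0.48706006 0.15870364 0.165     ] [0.49987305 0.15403158 0.163     ]
piv [0.54151617 0.17426389 0.15      ] [0.54911073 0.17677939 0.15      ]
mid [0.56763387 0.18222821 0.13      ]
```

```bash
cat >> h.py <<'E'
from scipy.spatial.transform import Rotation as R
YAW=np.radians(17.3)
bx=np.array([np.cos(YAW),np.sin(YAW),0]);by=np.array([-np.sin(YAW),np.cos(YAW),0]);bz=np.array([0,0,1.])
def Rt(s=1,pitch=0):
    # tool x down (tilted by pitch about box y), tool y = s*by
    M=np.stack([-bz,s*by,np.cross(-bz,s*by)],1)
    return R.from_rotvec(by*np.radians(pitch))*R.from_matrix(M)
def need(o,pos,rot):
    r0=R.from_quat(o['eef_rot']);return r0.inv().apply(np.array(pos)-o['tool_pos'])*100, np.degrees((r0.inv()*rot).as_rotvec())
E
python3 - <<'E'
from bench import manip
from h import *
o=manip.get_obs();print(o['t']);print(R.from_quat(o['eef_rot']).as_matrix().round(3))
for s in(1,-1):print(s,need(o,[.48,.155,.28],Rt(s)))
E
```

```text
0.5
[[-0.     0.438  0.899]
 [-0.     0.899 -0.438]
 [-1.    -0.     0.   ]]
1 (array([ -3.83567455, -27.52657515,  36.34602723]), array([-4.32975394e+01, -4.12119424e-04,  1.53961485e-03]))
-1 (array([ -3.83567455, -27.52657515,  36.34602723]), array([1.36702461e+02, 1.92939208e-03, 5.16453810e-04]))
```

>>> {"method": "servo_tool", "body": {"plan": [-4,0,0,0,0,0,1,0,-2.5,3.3,0,0,0,1,0,-2.5,3.3,0,0,0,1,0,-2.5,3.3,0,0,0,1,0,-2.5,3.3,0,0,0,1,0,-2.5,3.3,0,0,0,1,0,-2.5,3.3,0,0,0,1,0,-2.5,3.3,0,0,0,1,0,-2.5,3.3,0,0,0,1,0,-2.5,3.3,0,0,0,1,0,-2.5,3.3,0,0,0,1,0,-2.5,3.3,0,0,0,1]}}

```text
t: 1.7
tool_pos: [0.4803, 0.1539, 0.282]
eef_rot: [0.159, 0.689, -0.159, 0.689]
ft_force: [1.1, -0.3, 0.2]
grip_width: 0.0877
```

>>> {"method": "servo_tool", "body": {"plan": [0,0,0,-7.2,0,0,1,0,0,0,-7.2,0,0,1,0,0,0,-7.2,0,0,1,0,0,0,-7.2,0,0,1,0,0,0,-7.2,0,0,1,0,0,0,-7.2,0,0,1,0,0,0,0,0,0,1]}}

```text
t: 2.4
tool_pos: [0.4797, 0.1554, 0.2818]
eef_rot: [-0.106, 0.699, 0.106, 0.699]
ft_force: [-0.9, -0.0, 0.1]
grip_width: 0.088
```

```bash
python3 - <<'E'
from bench import manip
from h import *
o=manip.get_obs();print(o['t'],o['tool_pos'])
p=manip.camera_params('wrist');im=manip.get_image('wrist');cv2.imwrite('pics/w1.png',im);print(p)
np.save('w1.npy',p,allow_pickle=True)
for q in ['long_grip','long_pivot']:print(q,manip.spot_in('wrist',q))
print(need(o,[.48,.155,.28],Rt(1)))
E
```

```text
2.4 [0.47972216 0.15538748 0.28177973]
{'fov_y': 60.62113039736218, 'cx': 257.64023540784035, 'cy': 186.05654368795996, 'extrinsics': array([[-2.97058279e-01,  9.54858959e-01,  8.64966621e-04,
        -4.96390438e-03],
       [-9.13731595e-01, -2.84000258e-01, -2.90582908e-01,
         5.30008903e-01],
       [-2.77220043e-01, -8.71104060e-02,  9.56849427e-01,
        -2.81985680e-01],
       [ 0.00000000e+00,  0.00000000e+00,  0.00000000e+00,
         1.00000000e+00]])}
long_grip [{'centre': [230.3, 256.6], 'confidence': 0.72}]
long_pivot [{'centre': [216.4, 256.8], 'confidence': 0.63}]
(array([ 0.17797084, -0.04527984,  0.01495725]), array([ 0.00170333,  0.01475781, -0.00717265]))
```

View pics/w1.png

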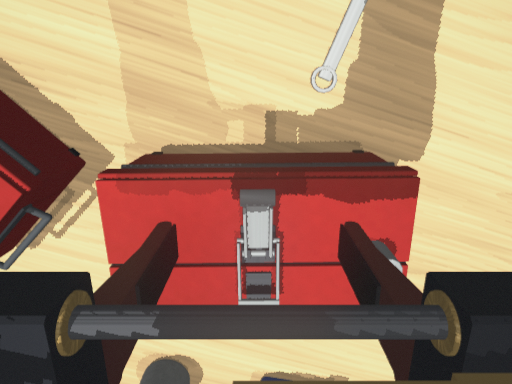

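```bash
python3 - <<'E'
from bench import manip
from h import *
p=np.load('w1.npy',allow_pickle=True).item()
print('grip',onz(p,[198,258],.16),'z.165',onz(p,[198,258],.165))
for rc in ([188,258],[208,258]): print(onz(p,rc,.16))
w=onz(p,[198,240],.16)-onz(p,[198,276.5],.16);print('width',np.linalg.norm(w),w)
a,b=onz(p,[177,103],.13),onz(p,[177,417],.13);d=a-b;print('lid near edge',a,b,np.linalg.norm(d),np.degrees(np.arctan2(d[1],d[0])))
for nm,c in(('top',0),('scene',0)):
    q=manip.camera_params(nm);print(nm,proj(q,onz(p,[198,258],.16)),proj(q,onz(p,[198,258],.16)+.062*bx-.014*bz))
cc,dd=ray(p,[198,258]);t=manip.camera_params('top');c2,d2=ray(t,[125+442/4.5,95+397/4.5])
s=np.linalg.lstsq(np.stack([dd,-d2],1),c2-cc,rcond=None)[0];print(cc+dd*s[0],c2+d2*s[1])
E
```

```text
grip [0.49110489 0.15815707 0.16      ] z.165 [0.48946625 0.15763669 0.165     ]
[0.48261892 0.15551411 0.16      ]
[0.49975104 0.16084992 0.16      ]
width 0.030985731445434893 [ 0.00919577 -0.02958975  0.        ]
lid near edge [0.52393366 0.01797291 0.13      ] [0.43750844 0.29600876 0.13      ] 0.29115846653364363 -72.73256158906905
top [np.float64(221.13613050668906), np.float64(183.43659747446225)] [np.float64(196.1249762706899), np.float64(176.5982180518845)]
scene [np.float64(180.1747840313218), np.float64(309.28752156702126)] [np.float64(195.00827735002036), np.float64(326.8931773949211)]
[0.48593692 0.1565159  0.17576906] [0.4858321  0.15602305 0.17568341]
```

The barrel shows at (col 258, row 198) in the wrist view. That gives the grip at about (0.490, 0.158, 0.160) with a width of 31 mm. Reprojected into the other two views, it agrees to about 2 px. Now I'll descend and pinch the barrel by its ends.

>>> {"method": "servo_tool", "body": {"plan": [2,0,1.05,0,0,0,1,3,0,0,0,0,0,1,3,0,0,0,0,0,1,2.5,0,0,0,0,0,1,1.4,0,0,0,0,0,1,0,0,0,0,0,0,1], "grip_force": 20}}

```text
t: 3.15
tool_pos: [0.4885, 0.1582, 0.1608]
eef_rot: [-0.105, 0.701, 0.105, 0.698]
ft_force: [0.1, 0.1, -0.7]
grip_width: 0.0879
```

```bash
python3 - <<'E'
from bench import manip
from h import *
o=manip.get_obs();print(o['t'],o['tool_pos'],o['ft_force'])
for c in('wrist','scene'):
    cv2.imwrite(f'pics/{c}2.png',manip.get_image(c))
a=cv2.imread('pics/scene2.png')[110:300,220:440];cv2.imwrite('pics/s2z.png',cv2.resize(a,None,fx=3,fy=3))
E
```

```text
3.15 [0.48854305 0.15815837 0.1607533 ] [ 0.08793223  0.08236315 -0.65015061]
```

View pics/wrist2.png

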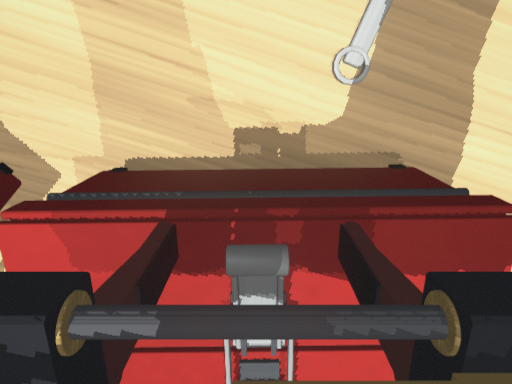

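View pics/s2z.png

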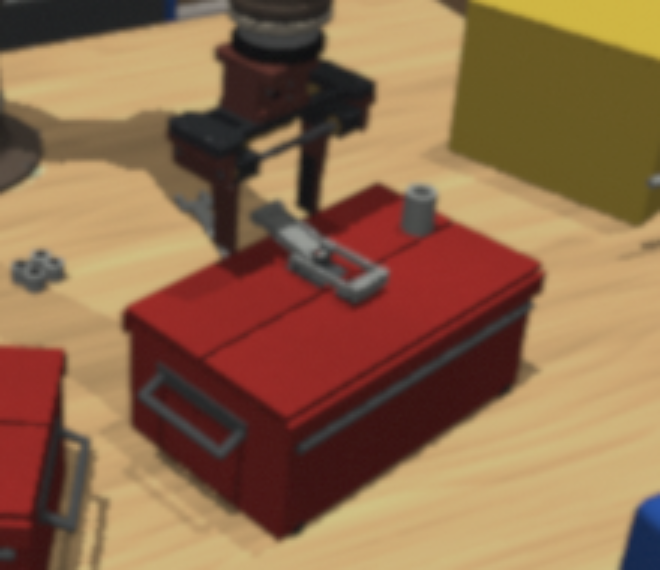

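```bash
python3 - <<'E'
from bench import manip
from h import *
p=manip.camera_params('wrist')
for rc in ([243,257],[260,257],[276,257]):print(onz(p,rc,.16),need(manip.get_obs(),onz(p,rc,.16),Rt())[0])
print(np.linalg.norm(onz(p,[260,226],.16)-onz(p,[260,288.5],.16)))
E
```

```text
[0.4846367  0.15546981 0.16      ] [ 0.29870153 -0.14659891 -0.60048516]
[0.49351692 0.15819676 0.16      ] [ 0.29870375 -0.14744696  0.32846292]
[0.50215262 0.16084861 0.16      ] [ 0.29870591 -0.14827165  1.23183207]
0.030962728392691978
```

Both fingers straddle the barrel, which sits at rows 243-276 and cols 226-288, and it needs only about 3 mm of correction. I'll make that shift and close.

>>> {"method": "servo_tool", "body": {"plan": [0.2,-0.1,0.3,0,0,0,1,0,0,0,0,0,0,0,0,0,0,0,0,0,0,0,0,0,0,0,0,0,0,0,0,0,0,0,0,0,0,0,0,0,0,0,0,0,0,0,0,0,0,0,0,0,0,0,0,0], "grip_force": 20}}

```text
t: 4.05
tool_pos: [0.4929, 0.1584, 0.1606]
eef_rot: [-0.106, 0.699, 0.106, 0.699]
ft_force: [0.2, -0.2, 0.6]
grip_width: 0.0353
```

>>> {"method": "servo_tool", "body": {"plan": [0,0,0,0,0,0,0,0,0,0,0,0,0,0,0,0,0,0,0,0,0]}}

```text
t: 4.35
tool_pos: [0.4927, 0.159, 0.1606]
eef_rot: [-0.106, 0.699, 0.106, 0.699]
ft_force: [-1.6, 2.5, 0.4]
grip_width: 0.0301
```

```bash
python3 - <<'E'
import numpy as np
ph=12.7+np.linspace(0,114,13)
x=-6.36*np.cos(np.radians(ph));z=6.36*np.sin(np.radians(ph))
print(np.c_[-np.diff(z),np.diff(x)].round(2).tolist())
E
```

```text
[[-1.0, 0.32], [-0.94, 0.48], [-0.85, 0.63], [-0.73, 0.76], [-0.6, 0.87], [-0.45, 0.95], [-0.28, 1.01], [-0.11, 1.05], [0.06, 1.05], [0.24, 1.03], [0.4, 0.97], [0.56, 0.89]]
```

Start with the first five rows, then check.

>>> {"method": "servo_tool", "body": {"plan": [-1.0,0,0.32,0,0,0,0,-0.94,0,0.48,0,0,0,0,-0.85,0,0.63,0,0,0,0,-0.73,0,0.76,0,0,0,0,-0.6,0,0.87,0,0,0,0,0,0,0,0,0,0,0]}}

```text
t: 4.95
tool_pos: [0.5217, 0.1682, 0.2026]
eef_rot: [-0.106, 0.7, 0.106, 0.698]
ft_force: [-5.9, 3.1, -2.5]
grip_width: 0.0297
```

```bash
python3 - <<'E'
from bench import manip
from h import *
o=manip.get_obs();print(o['t'],o['tool_pos'],o['ft_force'],o['grip_width'])
cv2.imwrite('pics/s3.png',manip.get_image('scene'))
a=cv2.imread('pics/s3.png')[90:280,220:440];cv2.imwrite('pics/s3z.png',cv2.resize(a,None,fx=3,fy=3))
P=np.array([.4925,.1585,.160])+.062*bx-.014*bz
d=o['tool_pos']-P;print(d@bx,d@bz,np.hypot(d@bx,d[2]),np.degrees(np.arctan2(d[2],-d@bx))-12.7)
E
```

```text
4.95 [0.52165605 0.16823441 0.20260563] [-5.91023178  3.11639673 -2.52319451] 0.029703094160061946
-0.03126817511226925 0.05660563259294141 0.06466758396676503 48.38434154264171
```

View pics/s3z.png

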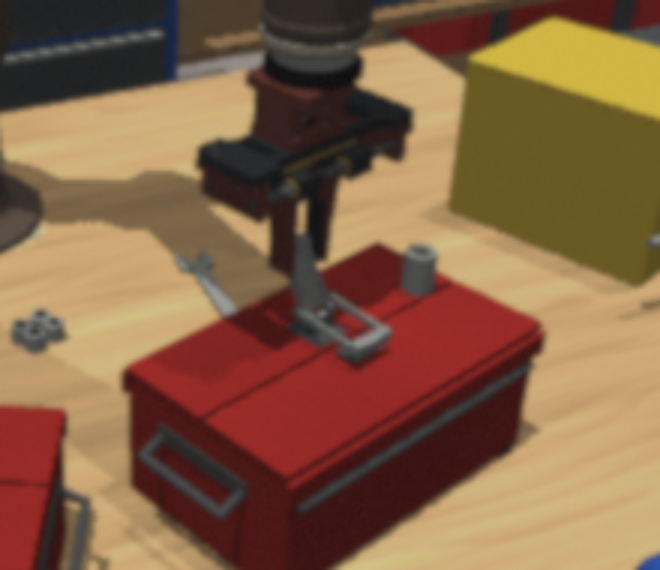

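The lever is lifting with the gripper, about 48° so far, and forces are small. I'll continue over centre.

>>> {"method": "servo_tool", "body": {"plan": [-0.45,0,0.95,0,0,0,0,-0.28,0,1.01,0,0,0,0,-0.11,0,1.05,0,0,0,0,0.06,0,1.05,0,0,0,0,0.24,0,1.03,0,0,0,0,0.4,0,0.97,0,0,0,0,0.56,0,0.89,0,0,0,0,0,0,0,0,0,0,0]}}

```text
t: 5.8
tool_pos: [0.5907, 0.1903, 0.1989]
eef_rot: [-0.105, 0.698, 0.107, 0.7]
ft_force: [0.9, 6.4, -0.0]
grip_width: 0.0293
```

```bash
python3 - <<'E'
from bench import manip
from h import *
o=manip.get_obs();print(o['t'],o['tool_pos'],o['ft_force'],o['grip_width'])
cv2.imwrite('pics/s4.png',manip.get_image('scene'))
a=cv2.imread('pics/s4.png')[90:280,220:440];cv2.imwrite('pics/s4z.png',cv2.resize(a,None,fx=3,fy=3))
P=np.array([.4925,.1585,.160])+.062*bx-.014*bz
d=o['tool_pos']-P;print(d@bx,d@bz,np.hypot(d@bx,d[2]),np.degrees(np.arctan2(d[2],-d@bx))-12.7)
E
```

```text
5.8 [0.59072769 0.19033814 0.19886821] [ 0.91853992  6.36607418 -0.00667347] 0.02932029783593225
0.04125181388704005 0.05286821472314715 0.06705788750761378 115.26407141698768
```

View pics/s4z.png

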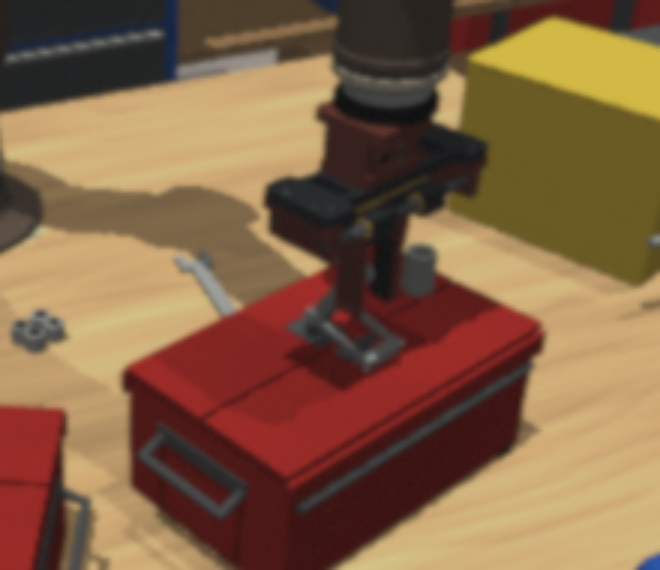

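The lever is at about 2.0 rad, past the 1.7 hook-free angle. Next I release and retreat upward.

>>> {"method": "servo_tool", "body": {"plan": [0,0,0,0,0,0,1,0,0,0,0,0,0,1,0,0,0,0,0,0,1,0,0,0,0,0,0,1,0,0,0,0,0,0,1,0,0,0,0,0,0,1,0,0,0,0,0,0,1,0,0,0,0,0,0,1]}}

```text
t: 6.65
tool_pos: [0.5885, 0.188, 0.1976]
eef_rot: [-0.106, 0.699, 0.106, 0.699]
ft_force: [-0.1, -0.2, -0.4]
grip_width: 0.0871
```

>>> {"method": "servo_tool", "body": {"plan": [-2,0,0,0,0,0,1,-3,0,0,0,0,0,1,-3,0,0,0,0,0,1,-3,0,-2,0,0,0,1,-2,0,-4,0,0,0,1,0,0,-4,0,0,0,1,0,0,-4,0,0,0,1,0,0,0,0,0,0,1]}}

```text
t: 7.45
tool_pos: [0.4512, 0.1452, 0.3283]
eef_rot: [-0.105, 0.699, 0.106, 0.699]
ft_force: [0.7, 0.3, 0.8]
grip_width: 0.0876
```

```bash
python3 - <<'E'
from bench import manip
from h import *
o=manip.get_obs();print(o['t'],o['tool_pos'],o['ft_force'],o['grip_width'])
for c in('scene','top'):cv2.imwrite(f'pics/{c}5.png',manip.get_image(c))
print(manip.spot_in('scene','long_grip'))
a=cv2.imread('pics/scene5.png')[150:330,140:420];cv2.imwrite('pics/s5z.png',cv2.resize(a,None,fx=2.8,fy=2.8))
P=np.array([.4925,.1585,.160])+.062*bx-.014*bz
f=np.radians(12.7)+2.3;g=P+.0636*(-np.cos(f)*bx+np.sin(f)*bz);print('expected open grip px',proj(manip.camera_params('scene'),g))
E
```

```text
7.45 [0.45118538 0.14523858 0.3282944 ] [0.71400714 0.30251059 0.81528938] 0.08761596888574805
[{'centre': [199.0, 340.0], 'confidence': 0.58}]
expected open grip px [np.float64(191.3491045766056), np.float64(344.7556641642428)]
```

View pics/s5z.png

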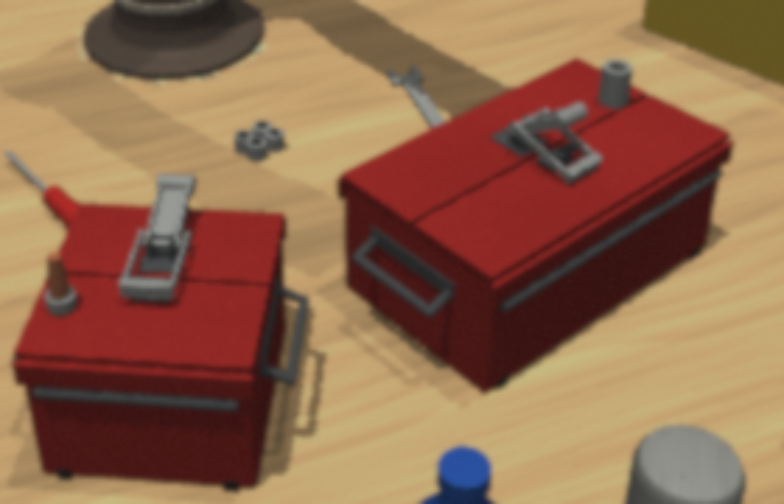

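View pics/top5.png

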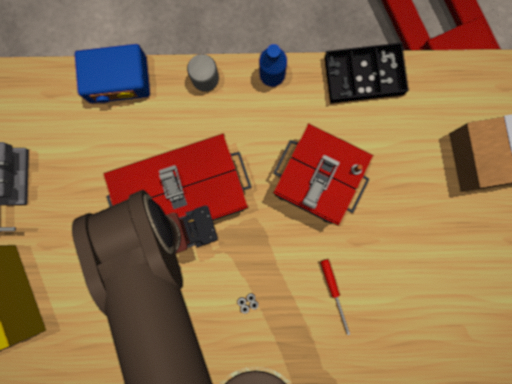

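After release, the longer box's barrel is at about (col 344, row 190) in the scene view. The position predicted for the open stop is (344.8, 191.3). The shorter box's latch is unchanged and the arm is clear.

```bash
python3 -c "
from bench import manip
print(manip.job_done())"
```

```text
the job is handed in; nothing more can be done
None
```

The longer box's draw latch is thrown open, and I handed the job in with the robot clear of everything. I pinched the lever's barrel by its ends, swung it up and over to about 2.0 rad and let go. Then I drew the gripper back to about z = 0.33 m.

- **Latch open:** in the last scene picture the barrel is within about 1–2 px of where the 2.3 rad open stop should put it. I judged the hook free from that angle, which is past the 1.7 rad mark, not from a close look at the catch.
- **Shorter box:** its lever still lies shut, and I never went near it.
- **Forces and time:** the readings at the end of each move stayed under about 7 N. The clock read about 7.5 s at the last check.
- **Checks that disagreed:** the trained network was off on several points, most of all the pivot in the scene view, by about 10 cm. It placed the opened grip about 9 px away from where the picture shows it. I used positions read from the pictures instead, which agreed across all three cameras to about 2 px.

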